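# Seal a handle blank at the spray stand

## Robot

A 7-joint arm with a two-finger parallel gripper is mounted at the origin on the work surface. World frame = base frame: x ahead of the robot, y to its left, z up, the work surface at z = 0. Lengths are in m, angles in rad, forces in N, time in s.
With the tool pointing down it reaches from about 0.425 to 0.875 m from the base axis. Payload 4.7 kg.
Tool frame: the origin (TCP) lies between the finger pads; the fingertips stand 11 mm ahead of it and the grasp point (between the pads) lies 8 mm behind it; z points along the fingers, y is the line along which they close (so a half turn about z gives the same grasp; the last joint's range is limited). The gripper opens to 87 mm and grips with 3 to 60 N. Pads are 19 mm wide; open, the fingers measure 117 mm over their backs; the gripper's body (75 mm by 190 mm) begins 51 mm behind the grasp point.
Start: joints at [-1.252, 0.321, -0.07, 1.45, 0.023, 1.371, -0.057], TCP at [0.195, 0.62, 0.234] pointing down, gripper open.
Joint ranges: [-2.86, 2.86], [-0.3, 2.09], [-1.38, 1.24], [0.06, 2.45], [-1.56, 4.7], [0.09, 2.05], [-2.69, 2.69]. Speed limits (rad/s): [2.57, 2.57, 3.14, 3.14, 3.14, 3.14, 3.14].

## Interface

Orientations are given as a rotation vector (axis times angle).
In Python, from bench import ctrl gives the robot as it stands. The module is installed in compiled form; this text tells all that it offers.
- The arm moves only by the shell command python3 -m inch 'ROWS' [FORCE]. ROWS is JSON, a list of rows, each an object with "slide": the shift along the tool's x, y, z scaled (see below), a list of three; "angular": the turn, a rotation vector about the tool's x, y, z scaled (see below), a list of three; "claw": the opening, from -1 (shut) to 1 (fully open). In form: [{"slide": [tx, ty, tz], "angular": [rx, ry, rz], "claw": claw}, ...]. A call has 1 to 10 rows; each row is the pose to reach, as a shift and turn from the pose commanded when the call began, along the tool's axes at that moment; what a row does not reach only later rows make up. The controller multiplies each number of a shift by 0.25 m and each number of a turn by 30 degrees. A row lasts 1/10 s, in which the tool goes at most 50 mm and 8.59 degrees, less where a joint would pass 70% of its speed; a pose out of reach is approached as far as the arm can. A call with a number of a shift or a turn outside -1 to 1 is refused whole. A call with a gripper value outside its range is refused whole. The fingers move at their own pace and stop on an object; FORCE is the grip in N (left out, the last holds). Time passes only in rows, so rows that repeat a pose let the fingers close. It gives the time, the measured TCP pose, the force, the opening and the grip force at its end, in the units of the state.
- ctrl.get_state(): the state, without advancing time (a new reading comes with each control period).
- ctrl.get_image(name): name is "scene" or "top" or "wrist"; returns a dict with "color" (420x560x3 uint8, red, green, blue), "depth" (420x560 float32, m along the optical axis (not along the pixel's ray), 0 where there is no reading), "camera_matrix" (3x3 intrinsics, pixels), "dist_coeffs" ([k1, k2, p1, p2, k3] as OpenCV has them; the pictures are not rectified), "extrinsics" (4x4, takes a point from camera to world coordinates); the wrist camera has in their place "tool_from_camera" (4x4, takes a point from camera to tool coordinates, whose origin is the TCP and whose axes are the flange's). Camera axes: x right, y up, looking along -z (the intrinsics and any distortion apply to the point x, -y, -z); pixel columns grow to the right and rows downward; lengths in m; the calibration is good to about 2 mm. A picture is of the moment at which its call begins: read the wrist's pose just before it.
- ctrl.close_job(): hands the job in; it is judged then, once.
Trained networks look in the newest picture that a camera, given by its name, has taken for a name from the list of things; names that differ only in an ending like _2 or _b are one class to them, and where a whole thing is asked for, a point or a joint stands for the part that bears it (a point fixed in the world has none). Each returns a list of dicts, best first, with "confidence" (0 to 1); they miss things now and then, are a little off and sometimes report something else, mostly with a low value. They report only what shows in the picture. A call takes as long as a camera call. They do not tell look-alikes from the thing itself.
- ctrl.find_in(query, camera): "bbox" ([centre column, centre row, width, height] in pixels, round what is visible of it).
- ctrl.outline_of(query, camera): "mask" (420x560 bool, what is visible of it) and "bbox" ([centre column, centre row, width, height] in pixels, round what is visible of it).
The state is a dict: "time": time; "joint_positions": joint angles; "qd": joint speeds; "joint_torque": joint torques, N m; "position": TCP position; "tool_rot": TCP orientation; "ft_force": force on the tool from outside, world axes, zero at the start; "torque": the same for the moment, N m; "grip_width": opening from 0.0 (shut) to 1.0 (fully open); "grip_force": force on a finger pad.
Only numpy, scipy, OpenCV 4.12 (cv2) and the standard library are available. Lean on these libraries where they do the work, as an engineer would, in place of code of your own. Each camera call takes 0.05 s, during which the arm holds its last target. There are 200 camera calls.

## Task

Give the waisted handle blank a coat of sealer: lay it lengthwise between the end stops of the spray rest, let go of it, and turn the canister's nozzle so that its spout points at the middle of the blank. Only then press the nozzle cap right down and let it spring back up. Afterwards lay the blank lengthwise on the middle of the slatted drying rack, setting it down rather than dropping it, and leave everything else on the bench where it is.

Things in the scene. Friction and masses are not known exactly. Their poses are not given: they have to be found in the camera images.
- blank: Handle blank, bare light wood, 160 mm long, 32 mm thick, lying flat, about 0.13 kg. Waisted: its middle 40 mm is 28 mm wide between two scooped sides, its ends 50 mm. Symmetrical: either way round will do. Origin at the centre of its underside; x along its length, y across the waist, z up. Starts on the table at the far left or far right.
- straight: The other blank, not to be used: same wood, 160 x 50 x 32 mm, straight-sided, no waist. Loose, starts on the other side of the bench from the waisted blank. Origin at the centre of its underside, x along its length.
- rest: Spray rest, fixed, left or right of the canister: plywood board 220 x 90 x 12 mm, two dark cross-runners on it 10 mm high at x = +/-50 mm (the blank lies on them), a dark end stop at each end, tops 38 mm above the table, 184 mm apart inside (12 mm to spare at each end of the blank). Long sides open. Origin at the centre of its underside; x along its length, stop to stop.
- rest_mid (a point): Middle of the spray rest at the top of its runners, 22 mm above the table: where the blank's origin belongs. Same axes as the rest.
- rack: Drying rack, fixed to the table on the other side of the canister: light wood, 220 x 100 mm, 30 mm high, six slats 100 mm long across its width, no end stops. Origin at the centre of its underside; x along its length (across the slats). The blank goes along x.
- rack_mid (a point): Middle of the rack at the top of its slats, 30 mm above the table: where the blank's origin belongs. Same axes as the rack.
- can: Sealer canister, aluminium, 72 mm diameter, fixed on a plywood block 100 x 100 x 20 mm, shoulder up to 150 mm above the table; nozzle cap on its top. Origin at the centre of the block's underside, on the canister's axis.
- nozzle_top (a point): Centre of the top face of the white nozzle cap, on the canister's axis, 198 mm above the table when up. The cap is a block 44 x 30 x 28 mm (long, wide, tall), underside 170 mm above the table, 30 mm above the canister's sloping shoulder, with a spout 12 mm thick reaching 52 mm from the axis. Its axes turn with it: the spout points along its -x, the 30 mm width is along y.
- swivel (a joint): Turn of the nozzle cap and spout about the canister's vertical axis, rad, positive anticlockwise from above; at 0 the spout points along the canister's -x (to the robot); range -1.9 to 1.9. It stays where it is left (friction about 0.04 N m).
- nozzle (a joint): How far the nozzle cap is pressed down, m: 0 up, 0.010 right down (hard stop). A spring pushes it up: 3 N to start, 8 N at the bottom.
- glue: Glue bottle, white, 54 mm diameter, 150 mm tall, loose; leave it. Origin at the centre of its foot.
- jar: Amber jar, 70 mm diameter, 90 mm tall, loose; leave it. Origin at the centre of its foot.
- screwdriver: Screwdriver, 150 mm long, lying on the table in front of the canister, loose; leave it. Origin at about its middle.
- hammer: Hammer lying on the table, loose; leave it. Origin at about its middle.
- brush: Brush lying on the table, loose; leave it. Origin at about its middle.
- tape: Roll of paper tape, 90 mm across, 22 mm high, lying behind the canister, loose; leave it. Origin at the centre of its underside.
Mind the look-alikes: they are no part of the job. Of the things like the can, leave any that is green; of the rest the smaller one is meant.

How it is judged:
On the way, in this order (a step that is already met when the one before it is completed fails the run):
1. the waisted blank lies lengthwise on the spray rest, let go, and the spout points at the middle of the blank (within 30 mm to either side) (horizontal distance between blank and rest_mid below 0.03 m and z of blank in the frame of rest_mid between -0.004 and 0.005 m and angle between the x axis of blank and the x axis of rest, either way round below 0.25 rad and angle between blank's own z axis and vertical below 0.1 rad and contact force between the fingers and blank below 0.1 N and linear speed of blank below 0.02 m/s and y of blank in the frame of nozzle_top between -0.03 and 0.03 m and x of blank in the frame of nozzle_top below -0.05 m), for 0.2 s.
2. the nozzle cap is pressed right down (more than 7 of its 10 mm) while the spout points at the blank on the rest (value of joint nozzle above 0.007 m and horizontal distance between blank and rest_mid below 0.03 m and z of blank in the frame of rest_mid between -0.004 and 0.005 m and angle between the x axis of blank and the x axis of rest, either way round below 0.25 rad and angle between blank's own z axis and vertical below 0.1 rad and y of blank in the frame of nozzle_top between -0.04 and 0.04 m and x of blank in the frame of nozzle_top below -0.05 m), for 0.05 s.
3. the cap is back up (within 2 mm) (value of joint nozzle below 0.002 m), for 0.1 s.
At the end, for the whole second after the job is handed in: The waisted blank lies flat on the drying rack's slats, its middle within 40 mm of the rack's middle and along the rack within 0.3 rad, let go and still; the cap is up (within 2 mm). Before, it lay on the spray rest within 30 mm of its middle and 0.25 rad of its length (horizontal distance between blank and rack_mid below 0.04 m and z of blank in the frame of rack_mid between -0.004 and 0.005 m and angle between the x axis of blank and the x axis of rack, either way round below 0.3 rad and angle between blank's own z axis and vertical below 0.1 rad and contact force between the fingers and blank below 0.1 N and linear speed of blank below 0.02 m/s and value of joint nozzle below 0.002 m); the robot touches nothing.
It fails at once if the nozzle cap is pressed more than 5 mm while the blank is not on the spray rest or the spout points more than 50 mm past its middle (value of joint nozzle above 0.005 m and not (horizontal distance between blank and rest_mid below 0.04 m and z of blank in the frame of rest_mid between -0.004 and 0.005 m and angle between the x axis of blank and the x axis of rest, either way round below 0.35 rad and angle between blank's own z axis and vertical below 0.1 rad and y of blank in the frame of nozzle_top between -0.05 and 0.05 m and x of blank in the frame of nozzle_top below -0.05 m)).
It fails at once if the blank is let go in the air (its underside more than 80 mm above the table) (contact force between the fingers and blank below 0.01 N and height (world z) of blank above 0.08 m).
It fails at once if another loose thing on the bench (straight blank, glue, jar, screwdriver, hammer, brush, tape) is moved more than 30 mm (distance of any of straight, glue, jar, screwdriver, hammer, brush, tape from where it was at the start of the episode above 0.03 m).
It also fails if it takes over 72 s, if anything falls off the work surface, if the arm or the gripper's body presses on something with over 40 N, if the wrist force passes 120 N, or if a joint passes its speed limit or range.

## Working session

There is one attempt and no reset: what is moved stays moved. The work goes in short steps, Python scripts to look and compute and a shell command to move; the robot and the scene stay as the last step left them, time stands still between calls to the robot, and variables do not carry over. Pictures are saved under pics/ and viewed, at most 10 in all, crops included, and the job is handed in when it is done.

```bash
ls; mkdir -p pics; cat > h.py <<'E'
import numpy as np, cv2
from bench import ctrl
def world(im,T=None):
    K=np.array(im["camera_matrix"]);d=np.array(im["dist_coeffs"]);D=im["depth"]
    H,W=D.shape;u,v=np.meshgrid(np.arange(W),np.arange(H))
    p=cv2.undistortPoints(np.stack([u,v],-1).reshape(-1,1,2).astype(float),K,d).reshape(H,W,2)
    P=np.stack([p[...,0]*D,-p[...,1]*D,-D,np.ones_like(D)],-1)
    E=np.array(im["extrinsics"]) if T is None else T
    return (P@E.T)[...,:3]
E
python3 - <<'E'
from h import *
s=ctrl.get_state();print(s)
for c in("top","scene"):
    im=ctrl.get_image(c);cv2.imwrite(f"pics/{c}0.png",im["color"][...,::-1]);X=world(im)
    np.save(f"{c}0.npy",X);print(c,np.round(im["extrinsics"],3).tolist())
    for n in"blank straight rest rack can nozzle_top glue jar screwdriver hammer brush tape".split():
        for r in ctrl.outline_of(n,c)[:4]:
            if r["confidence"]<.25: continue
            m=r["mask"]&(im["depth"]>0);q=X[m]
            if len(q)<5: continue
            z=np.percentile(q[:,2],90);t=q[q[:,2]>z-.008]
            (cx,cy),(w,h),a=cv2.minAreaRect(t[:,:2].astype(np.float32))
            print(c,n,round(r["confidence"],2),np.round(r["bbox"]).astype(int),"z%.3f c(%.3f,%.3f) %.3fx%.3f a%.0f"%(z,cx,cy,w,h,a))
E
```

```text
pics
{'time': 0.0, 'joint_positions': array([-1.25189382,  0.32185811, -0.07008313,  1.45167278,  0.02259868,
        1.37079479, -0.056874  ]), 'qd': array([ 0.00130892, -0.00100247,  0.00088966,  0.00038023, -0.00100943,
       -0.00169075,  0.00111093]), 'joint_torque': array([ 6.50485958e-05, -4.91285419e+01, -4.03436981e-01, -3.12537146e+01,
       -6.38693897e-02,  4.33574268e-02,  1.88176305e-04]), 'position': array([0.19495551, 0.61951613, 0.2324398 ]), 'tool_rot': array([-4.76815991e-01, -3.10499439e+00,  3.04050836e-03]), 'ft_force': array([-0.99091352,  0.85848512,  0.01882583]), 'torque': array([-0.00690374, -0.0149669 , -0.03933415]), 'grip_force': 0.0, 'grip_width': 0.9986037189890101}
top [[-0.143, 0.969, -0.199, 0.344], [-0.99, -0.14, 0.028, 0.021], [-0.001, 0.201, 0.98, 1.033], [0.0, 0.0, 0.0, 1.0]]
top blank 0.92 [124 233  34  65] z0.035 c(0.549,0.378) 0.052x0.160 a78
top straight 0.88 [407 193  48  60] z0.034 c(0.552,-0.382) 0.160x0.053 a15
top rest 0.65 [342 223  48  84] z0.037 c(0.498,-0.195) 0.089x0.212 a85
top rest 0.41 [272 168  19  33] z0.200 c(0.618,-0.027) 
[... 2160 characters left out ...]
.777,-0.155) 0.024x0.023 a63
scene jar 0.68 [219 320  30  47] z0.092 c(0.778,0.145) 0.059x0.060 a72
scene jar 0.42 [246 191  77  50] z0.037 c(0.523,-0.129) 0.217x0.253 a87
scene screwdriver 0.63 [245 191  75  48] z0.037 c(0.504,-0.131) 0.223x0.213 a85
scene screwdriver 0.57 [305 223  42  19] z0.026 c(0.449,-0.004) 0.024x0.075 a86
scene screwdriver 0.28 [235 203  29  22] z0.199 c(0.620,-0.026) 0.073x0.032 a7
scene hammer 0.77 [288 365  80 110] z0.028 c(0.720,0.293) 0.070x0.263 a1
scene brush 0.57 [165 199  43  40] z0.021 c(0.727,-0.274) 0.245x0.070 a86
scene tape 0.87 [198 279  39  34] z0.024 c(0.760,0.001) 0.091x0.086 a65
scene tape 0.6 [217 321  34  45] z0.092 c(0.778,0.145) 0.060x0.060 a28
```

View pics/top0.png

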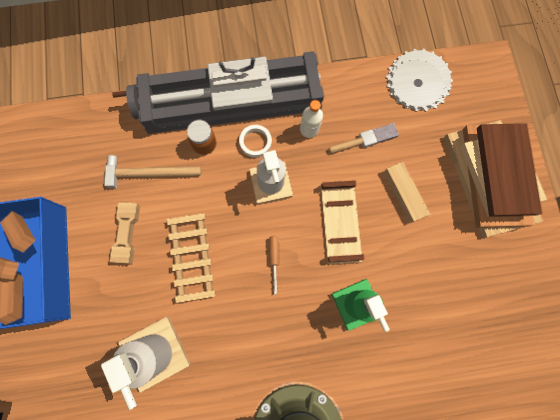

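View pics/scene0.png

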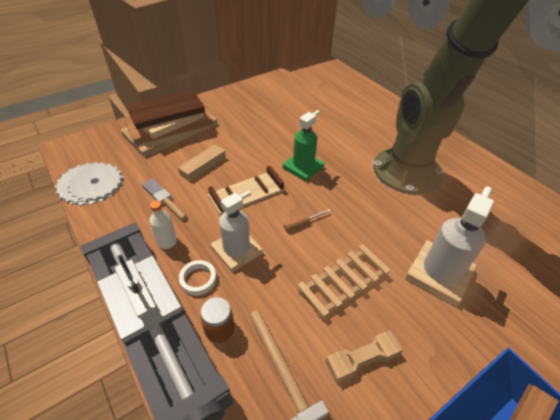

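```bash
python3 - <<'E'
from h import *
from scipy.spatial.transform import Rotation as R
for c in("top","scene"):
    X=np.load(c+"0.npy")
    def fit(n,cx,cy,r,z0,z1):
        q=X[(np.hypot(X[...,0]-cx,X[...,1]-cy)<r)&(X[...,2]>z0)&(X[...,2]<z1)]
        m=cv2.minAreaRect(q[:,:2].astype(np.float32));b=cv2.boxPoints(m)
        e=max(b[1]-b[0],b[2]-b[1],key=np.linalg.norm);a=np.degrees(np.arctan2(e[1],e[0]))%180
        print(c,n,len(q),"c",np.round(m[0],3),"size",np.round(m[1],3),"long axis deg %.1f"%a,"zmed %.4f"%np.median(q[:,2]),"mean",np.round(q[:,:2].mean(0),3))
    fit("blank",.549,.378,.1,.028,.045)
    fit("rest stops",.498,-.195,.13,.030,.045)
    fit("rest board",.498,-.195,.13,.006,.045)
    fit("runners",.498,-.195,.085,.017,.026)
    fit("rack",.46,.211,.13,.024,.038)
    fit("cap",.63,-.02,.08,.19,.21)
    fit("shoulder",.63,-.02,.06,.10,.165)
    fit("block",.63,-.02,.09,.014,.026)
s=ctrl.get_state();print(R.from_rotvec(s["tool_rot"]).as_matrix().round(3))
E
```

```text
top blank 944 c [0.55  0.379] size [0.052 0.161] long axis deg 167.8 zmed 0.0327 mean [0.548 0.378]
top rest stops 386 c [ 0.498 -0.195] size [0.09  0.212] long axis deg 174.7 zmed 0.0384 mean [ 0.496 -0.194]
top rest board 2706 c [ 0.492 -0.206] size [0.155 0.225] long axis deg 162.8 zmed 0.0132 mean [ 0.496 -0.194]
top runners 241 c [ 0.494 -0.195] size [0.074 0.141] long axis deg 171.7 zmed 0.0222 mean [ 0.496 -0.195]
top rack 1595 c [0.46  0.211] size [0.219 0.101] long axis deg 0.9 zmed 0.0304 mean [0.458 0.21 ]
top cap 316 c [ 0.617 -0.027] size [0.073 0.03 ] long axis deg 6.0 zmed 0.1977 mean [ 0.624 -0.026]
top shoulder 435 c [ 0.628 -0.025] size [0.07  0.065] long axis deg 86.8 zmed 0.1308 mean [ 0.621 -0.022]
top block 580 c [ 0.651 -0.024] size [0.138 0.1  ] long axis deg 4.4 zmed 0.0204 mean [ 0.617 -0.02 ]
scene blank 1463 c [0.55  0.379] size [0.051 0.163] long axis deg 168.0 zmed 0.0329 mean [0.554 0.379]
scene rest stops 236 c [ 0.499 -0.196] size [0.093 0.213] long axis deg 175.3 zmed 0.0379 mean [ 0.497 -0.195]
scene rest board 1374 c [ 0.499 -0.196] size [0.096 0.221] long axis deg 176.1 zmed 0.0135 mean [ 0.489 -0.195]
scene runners 121 c [ 0.507 -0.198] size [0.071 0.13 ] long axis deg 173.8 zmed 0.0222 mean [ 0.484 -0.199]
scene rack 1708 c [0.461 0.211] size [0.22  0.101] long axis deg 1.1 zmed 0.0304 mean [0.466 0.213]
scene cap 267 c [ 0.619 -0.026] size [0.074 0.032] long axis deg 6.7 zmed 0.1974 mean [ 0.628 -0.023]
scene shoulder 661 c [ 0.636 -0.02 ] size [0.062 0.071] long axis deg 158.7 zmed 0.1310 mean [ 0.641 -0.009]
scene block 591 c [ 0.644 -0.009] size [0.101 0.135] long axis deg 150.5 zmed 0.0205 mean [ 0.645 -0.006]
[[-0.954  0.3    0.   ]
 [ 0.3    0.954  0.   ]
 [-0.     0.    -1.   ]]
```

The top view shows the waisted blank at (124,233), the rest at (342,223) and the rack at (190,258). The aluminium canister is at (271,175), with its spout towards the robot. The green canister at (358,305) and the larger one at (145,360) are the look-alikes. The scene view agrees, and the heights from both views match: blank top 33 mm, runners 22 mm, slats 30 mm, cap 198 mm.

```bash
cat > d.py <<'E'
import sys,numpy as np
from bench import ctrl
from scipy.spatial.transform import Rotation as R
s=ctrl.get_state();M=R.from_rotvec(s["tool_rot"]).as_matrix()
x,y,z,a=map(float,sys.argv[1:5]) # a: wanted heading of tool y, deg
a=np.radians(a);Y=np.array([np.cos(a),np.sin(a),0]);Z=np.array([0,0,-1.]);T=np.c_[np.cross(Y,Z),Y,Z]
d=M.T@(np.array([x,y,z])-s["position"]);r=np.degrees(R.from_matrix(M.T@T).as_rotvec())
print("t%.1f"%s["time"],"pos",s["position"].round(4),"yhead %.1f"%np.degrees(np.arctan2(M[1,1],M[0,1])),"q",s["joint_positions"].round(2),"F",s["ft_force"].round(1),"w %.3f g %.1f"%(s["grip_width"],s["grip_force"]))
print("slide",(d/.25).round(3),"turn",(r/30).round(3),"|d| %.3f"%np.linalg.norm(d))
E
python3 d.py .55 .379 .13 78
```

```text
t1.3 pos [0.1951 0.62   0.2336] yhead 72.5 q [-1.25  0.32 -0.07  1.45  0.02  1.37 -0.06] F [-0.2  0.5  0.6] w 1.001 g 0.0
slide [-1.644 -0.494  0.414] turn [ 0.     0.    -0.182] |d| 0.441
```

```bash
python3 -m inch '[{"slide":[-0.2,-0.06,0],"angular":[0,0,0],"claw":1},{"slide":[-0.4,-0.12,0],"angular":[0,0,0],"claw":1},{"slide":[-0.6,-0.18,0],"angular":[0,0,0],"claw":1},{"slide":[-0.8,-0.25,0],"angular":[0,0,0],"claw":1},{"slide":[-0.98,-0.3,0.1],"angular":[0,0,-0.18],"claw":1},{"slide":[-0.98,-0.3,0.1],"angular":[0,0,-0.18],"claw":1}]'
python3 d.py .55 .379 .13 78
```

```text
time: 1.9
position: [0.4125, 0.4686, 0.2069]
tool_rot: [0.343, 3.12, -0.007]
ft_force: [-0.2, -0.2, -0.4]
grip_width: 1.004
grip_force: 0.0
t1.9 pos [0.4125 0.4686 0.2069] yhead 77.5 q [-0.94  0.28  0.06  1.56 -0.01  1.31  0.47] F [-0.2 -0.2 -0.4] w 1.004 g 0.0
slide [-0.614 -0.229  0.31 ] turn [-0.008  0.006 -0.018] |d| 0.181
```

```bash
python3 -m inch '[{"slide":[-0.15,-0.06,0.08],"angular":[0,0,-0.01],"claw":1},{"slide":[-0.3,-0.11,0.15],"angular":[0,0,-0.01],"claw":1},{"slide":[-0.45,-0.17,0.23],"angular":[0,0,-0.01],"claw":1},{"slide":[-0.61,-0.22,0.3],"angular":[0,0,-0.01],"claw":1},{"slide":[-0.61,-0.22,0.3],"angular":[0,0,-0.01],"claw":1},{"slide":[-0.61,-0.22,0.3],"angular":[0,0,-0.01],"claw":1}]'
cat > w.py <<'E'
import sys
from h import *
from scipy.spatial.transform import Rotation as R
s=ctrl.get_state();im=ctrl.get_image("wrist");cv2.imwrite(sys.argv[1],im["color"][...,::-1])
T=np.eye(4);T[:3,:3]=R.from_rotvec(s["tool_rot"]).as_matrix();T[:3,3]=s["position"]
X=world(im,T@np.array(im["tool_from_camera"]))
cx,cy,r,z0,z1=map(float,sys.argv[2:7])
q=X[(np.hypot(X[...,0]-cx,X[...,1]-cy)<r)&(X[...,2]>z0)&(X[...,2]<z1)&(im["depth"]>0)]
m=cv2.minAreaRect(q[:,:2].astype(np.float32));b=cv2.boxPoints(m);e=max(b[1]-b[0],b[2]-b[1],key=np.linalg.norm)
print(len(q),"c",np.round(m[0],4),"size",np.round(m[1],3),"axis %.1f"%(np.degrees(np.arctan2(e[1],e[0]))%180),"z %.4f"%np.median(q[:,2]))
E
python3 w.py pics/w1.png .55 .379 .1 .026 .04; python3 d.py .55 .379 .016 78
```

```text
time: 2.5
position: [0.5442, 0.3884, 0.1326]
tool_rot: [-0.326, -3.123, 0.002]
ft_force: [-1.0, 0.5, 0.3]
grip_width: 0.999
grip_force: 0.0
8811 c [0.5419 0.3804] size [0.05 0.14] axis 168.2 z 0.0331
t2.5 pos [0.5432 0.3903 0.1334] yhead 78.2 q [-0.76  0.42  0.12  1.53 -0.06  1.2   0.74] F [-0.6  1.5  0.2] w 1.001 g 0.0
slide [-0.037 -0.039  0.469] turn [ 0.001 -0.002  0.008] |d| 0.118
```

```bash
python3 -m inch '[{"slide":[-0.04,-0.04,0.1],"angular":[0,0,0],"claw":1},{"slide":[-0.04,-0.04,0.2],"angular":[0,0,0],"claw":1},{"slide":[-0.04,-0.04,0.3],"angular":[0,0,0],"claw":1},{"slide":[-0.04,-0.04,0.35],"angular":[0,0,0],"claw":1},{"slide":[-0.04,-0.04,0.35],"angular":[0,0,0],"claw":1},{"slide":[-0.04,-0.04,0.35],"angular":[0,0,0],"claw":1}]'
python3 d.py .55 .379 .016 78
```

```text
time: 3.15
position: [0.5515, 0.379, 0.0473]
tool_rot: [0.32, 3.124, 0.002]
ft_force: [0.2, 0.4, 0.2]
grip_width: 1.0
grip_force: 0.0
t3.1 pos [0.5515 0.379  0.0473] yhead 78.3 q [-0.73  0.5   0.12  1.6  -0.07  1.05  0.77] F [0.2 0.4 0.2] w 1.000 g 0.0
slide [ 0.006 -0.001  0.125] turn [0.003 0.001 0.011] |d| 0.031
```

```bash
python3 -m inch '[{"slide":[0,0,0.07],"angular":[0,0,0],"claw":1},{"slide":[0,0,0.12],"angular":[0,0,0],"claw":1},{"slide":[0,0,0.12],"angular":[0,0,0],"claw":1},{"slide":[0,0,0.12],"angular":[0,0,0],"claw":-1},{"slide":[0,0,0.12],"angular":[0,0,0],"claw":-1},{"slide":[0,0,0.12],"angular":[0,0,0],"claw":-1},{"slide":[0,0,0.12],"angular":[0,0,0],"claw":-1},{"slide":[0,0,0.12],"angular":[0,0,0],"claw":-1},{"slide":[0,0,0.12],"angular":[0,0,0],"claw":-1},{"slide":[0,0,0.12],"angular":[0,0,0],"claw":-1}]' 25
python3 d.py .5 .25 .1 85
```

```text
time: 4.15
position: [0.5517, 0.3776, 0.0162]
tool_rot: [0.322, 3.125, 0.0]
ft_force: [-1.0, -0.1, -0.1]
grip_width: 0.446
grip_force: 0.0
t4.2 pos [0.5517 0.3776 0.0162] yhead 78.2 q [-0.73  0.53  0.12  1.62 -0.07  1.    0.78] F [-1.  -0.1 -0.1] w 0.446 g 0.0
slide [ 0.098 -0.542 -0.335] turn [ 0.     0.    -0.225] |d| 0.161
```

```bash
python3 -m inch '[{"slide":[0,0,0],"angular":[0,0,0],"claw":-1},{"slide":[0,0,0],"angular":[0,0,0],"claw":-1},{"slide":[0,0,0],"angular":[0,0,0],"claw":-1},{"slide":[0,0,0],"angular":[0,0,0],"claw":-1},{"slide":[0,0,0],"angular":[0,0,0],"claw":-1},{"slide":[0,0,-0.1],"angular":[0,0,0],"claw":-1},{"slide":[0,0,-0.2],"angular":[0,0,0],"claw":-1},{"slide":[0,0,-0.3],"angular":[0,0,0],"claw":-1},{"slide":[0,0,-0.3],"angular":[0,0,0],"claw":-1},{"slide":[0,0,-0.3],"angular":[0,0,0],"claw":-1}]' 25
python3 d.py .47 .2 .09 85
```

```text
time: 5.15
position: [0.5516, 0.3773, 0.0908]
tool_rot: [0.322, 3.125, 0.0]
ft_force: [0.6, -0.7, -2.7]
grip_width: 0.325
grip_force: 25.0
t5.2 pos [0.5516 0.3773 0.0908] yhead 78.2 q [-0.74  0.45  0.13  1.57 -0.06  1.12  0.77] F [ 0.6 -0.7 -2.7] w 0.325 g 25.0
slide [ 0.175 -0.761  0.003] turn [ 0.     0.    -0.225] |d| 0.195
```

```bash
python3 -m inch '[{"slide":[0.03,-0.12,0],"angular":[0,0,-0.05],"claw":-1},{"slide":[0.06,-0.27,0],"angular":[0,0,-0.1],"claw":-1},{"slide":[0.1,-0.42,0],"angular":[0,0,-0.15],"claw":-1},{"slide":[0.14,-0.57,0],"angular":[0,0,-0.2],"claw":-1},{"slide":[0.17,-0.72,0],"angular":[0,0,-0.22],"claw":-1},{"slide":[0.18,-0.87,0],"angular":[0,0,-0.22],"claw":-1},{"slide":[0.18,-1,0],"angular":[0,0,-0.22],"claw":-1}]'
python3 d.py .475 -.08 .09 85
```

```text
time: 5.85
position: [0.4541, 0.1396, 0.089]
tool_rot: [-0.142, -3.135, 0.003]
ft_force: [0.5, -0.3, -0.7]
grip_width: 0.323
grip_force: 25.0
t5.8 pos [0.4541 0.1396 0.089 ] yhead 84.8 q [-0.55  0.08  0.2   2.05 -0.02  1.02  1.14] F [ 0.5 -0.3 -0.7] w 0.323 g 25.0
slide [-0.162 -0.867 -0.003] turn [-0.004 -0.007 -0.006] |d| 0.221
```

```bash
sleep 0; python3 d.py .4985 -.1955 .09 85
```

```text
t5.8 pos [0.4541 0.1396 0.089 ] yhead 84.8 q [-0.55  0.08  0.2   2.05 -0.02  1.02  1.14] F [ 0.5 -0.3 -0.7] w 0.323 g 25.0
slide [-0.298 -1.319 -0.002] turn [-0.004 -0.007 -0.006] |d| 0.338
```

```bash
python3 -m inch '[{"slide":[-0.03,-0.15,0],"angular":[0,0,0],"claw":-1},{"slide":[-0.06,-0.33,0],"angular":[0,0,0],"claw":-1},{"slide":[-0.08,-0.5,0],"angular":[0,0,0],"claw":-1},{"slide":[-0.12,-0.67,0],"angular":[0,0,0],"claw":-1},{"slide":[-0.15,-0.84,0],"angular":[0,0,0],"claw":-1},{"slide":[-0.2,-1,0],"angular":[0,0,0],"claw":-1}]'
python3 -m inch '[{"slide":[-0.05,-0.15,0],"angular":[0,0,0],"claw":-1},{"slide":[-0.1,-0.3,0],"angular":[0,0,0],"claw":-1},{"slide":[-0.1,-0.3,0],"angular":[0,0,0],"claw":-1},{"slide":[-0.1,-0.3,0],"angular":[0,0,0],"claw":-1},{"slide":[-0.1,-0.3,0],"angular":[0,0,0],"claw":-1},{"slide":[-0.1,-0.3,0],"angular":[0,0,0],"claw":-1}]'
python3 w.py pics/w2.png .498 -.195 .13 .055 .12; python3 d.py .4985 -.1955 .039 85; python3 - <<'E'
from h import *
im=ctrl.get_image("top");X=world(im);cv2.imwrite("pics/t2.png",im["color"][...,::-1])
E
```

```text
time: 6.45
position: [0.4819, -0.1133, 0.0894]
tool_rot: [-0.142, -3.135, -0.0]
ft_force: [0.9, 0.7, -1.4]
grip_width: 0.316
grip_force: 25.0
time: 7.05
position: [0.5017, -0.1867, 0.0904]
tool_rot: [-0.138, -3.137, -0.002]
ft_force: [0.3, 0.5, -2.0]
grip_width: 0.315
grip_force: 25.0
23133 c [ 0.4814 -0.1853] size [0.052 0.119] axis 174.9 z 0.1075
t7.1 pos [ 0.5019 -0.1869  0.0906] yhead 85.0 q [-0.14  0.21  0.5   1.92 -0.12  1.04  1.89] F [-0.   0.3 -0.9] w 0.321 g 25.0
slide [ 0.011 -0.036  0.206] turn [ 0.001 -0.001 -0.001] |d| 0.052
```

View pics/w2.png

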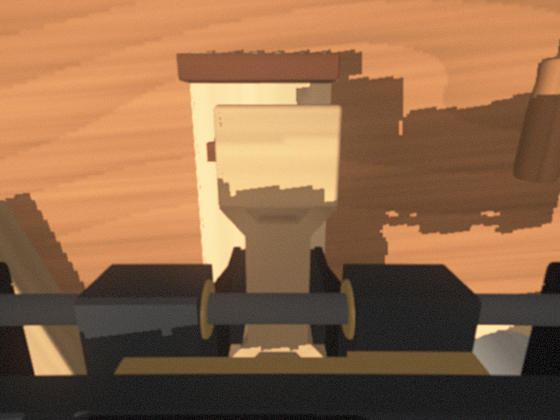

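The wrist view shows the blank squarely in the pads at (280,160), and parallel to the rest. The rest's near stop is at (270,67).

```bash
python3 -m inch '[{"slide":[0.012,-0.036,0],"angular":[0,0,0],"claw":-1},{"slide":[0.012,-0.036,0.06],"angular":[0,0,0],"claw":-1},{"slide":[0.012,-0.036,0.12],"angular":[0,0,0],"claw":-1},{"slide":[0.012,-0.036,0.16],"angular":[0,0,0],"claw":-1},{"slide":[0.012,-0.036,0.18],"angular":[0,0,0],"claw":-1},{"slide":[0.012,-0.036,0.195],"angular":[0,0,0],"claw":-1},{"slide":[0.012,-0.036,0.205],"angular":[0,0,0],"claw":-1},{"slide":[0.012,-0.036,0.21],"angular":[0,0,0],"claw":-1},{"slide":[0.012,-0.036,0.21],"angular":[0,0,0],"claw":-1}]'
python3 d.py .4985 -.1955 .038 85
```

```text
time: 8.05
position: [0.4985, -0.1972, 0.0387]
tool_rot: [0.141, 3.138, 0.0]
ft_force: [0.4, 0.0, -2.2]
grip_width: 0.32
grip_force: 25.0
t8.1 pos [ 0.4985 -0.1972  0.0387] yhead 84.8 q [-0.11  0.29  0.5   1.96 -0.17  0.94  1.95] F [ 0.4  0.  -2.2] w 0.320 g 25.0
slide [0.001 0.007 0.003] turn [ 0.     0.001 -0.005] |d| 0.002
```

```bash
python3 -m inch '[{"slide":[0,0,0.004],"angular":[0,0,0],"claw":-1},{"slide":[0,0,0.004],"angular":[0,0,0],"claw":1},{"slide":[0,0,0.004],"angular":[0,0,0],"claw":1},{"slide":[0,0,0.004],"angular":[0,0,0],"claw":1},{"slide":[0,0,0.004],"angular":[0,0,0],"claw":1},{"slide":[0,0,0.004],"angular":[0,0,0],"claw":1},{"slide":[0,0,0.004],"angular":[0,0,0],"claw":1},{"slide":[0,0,0.004],"angular":[0,0,0],"claw":1},{"slide":[0,0,0.004],"angular":[0,0,0],"claw":1},{"slide":[0,0,0.004],"angular":[0,0,0],"claw":1}]'
python3 -m inch '[{"slide":[0,0,-0.1],"angular":[0,0,0],"claw":1},{"slide":[0,0,-0.3],"angular":[0,0,0],"claw":1},{"slide":[0,0,-0.5],"angular":[0,0,0],"claw":1},{"slide":[0,0,-0.7],"angular":[0,0,0],"claw":1},{"slide":[0,0,-0.9],"angular":[0,0,0],"claw":1},{"slide":[0,0,-0.95],"angular":[0,0,0],"claw":1},{"slide":[0,0,-0.95],"angular":[0,0,0],"claw":1}]'
python3 w.py pics/w3.png .4985 -.1955 .12 .045 .065;python3 d.py .632 -.025 .26 -84
```

```text
time: 9.05
position: [0.4983, -0.1972, 0.0375]
tool_rot: [0.141, 3.138, 0.0]
ft_force: [-0.3, 0.0, 0.0]
grip_width: 0.984
grip_force: 0.0
time: 9.75
position: [0.4996, -0.1977, 0.2776]
tool_rot: [0.141, 3.133, -0.001]
ft_force: [0.1, 0.2, 0.6]
grip_width: 1.0
grip_force: 0.0
5007 c [ 0.4981 -0.1972] size [0.05  0.159] axis 174.9 z 0.0551
t9.8 pos [ 0.4985 -0.1972  0.2752] yhead 84.8 q [-0.17  0.05  0.52  1.69 -0.03  1.41  1.84] F [-0.2 -0.9 -1. ] w 1.003 g 0.0
slide [-0.47   0.734  0.061] turn [ 3.000e-03 -0.000e+00  5.628e+00] |d| 0.218
```

The blank measures at (0.498, -0.197) with its top at 55 mm, so it is seated. Next I move over the cap and flip the wrist.

```bash
python3 -m inch '[{"slide":[-0.1,0.15,0],"angular":[0,0,0.25],"claw":1},{"slide":[-0.2,0.3,0],"angular":[0,0,0.5],"claw":1},{"slide":[-0.3,0.45,0],"angular":[0,0,0.75],"claw":1},{"slide":[-0.4,0.6,0],"angular":[0,0,0.95],"claw":1},{"slide":[-0.47,0.73,0],"angular":[0,0,0.95],"claw":1}]'
python3 -m inch '[{"slide":[0,0,0],"angular":[0,0,0.25],"claw":1},{"slide":[0,0,0],"angular":[0,0,0.5],"claw":1},{"slide":[0,0,0],"angular":[0,0,0.75],"claw":1},{"slide":[0,0,0],"angular":[0,0,0.95],"claw":1}]'
python3 -m inch '[{"slide":[0,0,0],"angular":[0,0,0.25],"claw":1},{"slide":[0,0,0],"angular":[0,0,0.5],"claw":1},{"slide":[0,0,0],"angular":[0,0,0.75],"claw":1},{"slide":[0,0,0],"angular":[0,0,0.95],"claw":1}]'
python3 d.py .632 -.025 .26 -84
```

```text
time: 10.3
position: [0.6318, -0.0234, 0.2712]
tool_rot: [-0.91, -3.002, 0.002]
ft_force: [0.6, 0.3, 0.0]
grip_width: 1.001
grip_force: 0.0
time: 10.7
position: [0.6305, -0.026, 0.2715]
tool_rot: [-1.626, -2.683, 0.005]
ft_force: [-0.6, -0.4, -0.4]
grip_width: 1.0
grip_force: 0.0
time: 11.1
position: [0.6304, -0.026, 0.2716]
tool_rot: [-2.238, -2.2, 0.006]
ft_force: [0.2, 0.9, -0.6]
grip_width: 0.998
grip_force: 0.0
t11.1 pos [ 0.6304 -0.026   0.2716] yhead -1.0 q [-0.45  0.29  0.56  1.46 -0.16  1.44  0.1 ] F [ 0.2  0.9 -0.6] w 0.998 g 0.0
slide [0.004 0.006 0.046] turn [-0.007  0.008  2.768] |d| 0.012
```

```bash
python3 -m inch '[{"slide":[0,0,0],"angular":[0,0,0.25],"claw":1},{"slide":[0,0,0],"angular":[0,0,0.5],"claw":1},{"slide":[0,0,0],"angular":[0,0,0.75],"claw":1},{"slide":[0,0,0],"angular":[0,0,0.92],"claw":1}]' >/dev/null
python3 -m inch '[{"slide":[0,0,0],"angular":[0,0,0.25],"claw":1},{"slide":[0,0,0],"angular":[0,0,0.5],"claw":1},{"slide":[0,0,0],"angular":[0,0,0.75],"claw":1},{"slide":[0,0,0],"angular":[0,0,0.92],"claw":1}]' >/dev/null
python3 -m inch '[{"slide":[0,0,0],"angular":[0,0,0.25],"claw":1},{"slide":[0,0,0],"angular":[0,0,0.5],"claw":1},{"slide":[0,0,0],"angular":[0,0,0.75],"claw":1},{"slide":[0,0,0],"angular":[0,0,0.92],"claw":1},{"slide":[0,0,0],"angular":[0,0,0.92],"claw":1},{"slide":[0,0,0],"angular":[0,0,0.92],"claw":1}]'
python3 w.py pics/w4.png .62 -.027 .07 .19 .21;python3 d.py .632 -.025 .186 -84
```

```text
time: 12.5
position: [0.6309, -0.0259, 0.273]
tool_rot: [3.136, 0.182, -0.005]
ft_force: [-0.3, 1.0, 0.2]
grip_width: 0.997
grip_force: 0.0
3062 c [ 0.6197 -0.0279] size [0.074 0.03 ] axis 5.9 z 0.1989
t12.6 pos [ 0.6312 -0.026   0.2735] yhead -83.4 q [-0.61  0.33  0.78  1.46 -0.23  1.45 -1.28] F [-0.3 -0.3  0.2] w 0.999 g 0.0
slide [ 0.005 -0.004  0.35 ] turn [0.    0.005 0.021] |d| 0.088
```

View pics/w4.png

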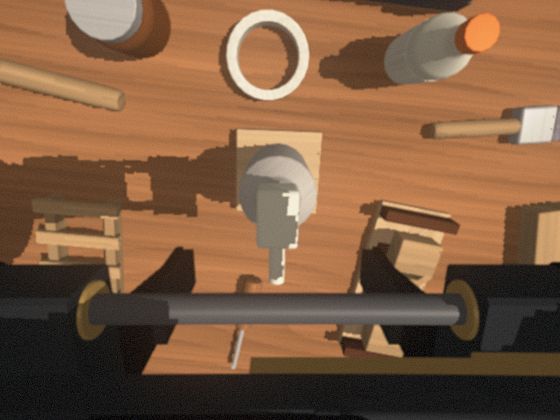

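The wrist view shows the cap at (278,215), with its spout at (277,270), centred between the open fingers. The blank is lying on the rest at (410,260).

```bash
python3 -m inch '[{"slide":[0.012,-0.002,0.05],"angular":[0,0,0.02],"claw":1},{"slide":[0.012,-0.002,0.15],"angular":[0,0,0.02],"claw":1},{"slide":[0.012,-0.002,0.25],"angular":[0,0,0.02],"claw":1},{"slide":[0.012,-0.002,0.32],"angular":[0,0,0.02],"claw":1},{"slide":[0.012,-0.002,0.345],"angular":[0,0,0.02],"claw":1},{"slide":[0.012,-0.002,0.345],"angular":[0,0,0.02],"claw":1}]'
python3 d.py .634 -.0255 .187 -84
```

```text
time: 13.15
position: [0.634, -0.0251, 0.1873]
tool_rot: [3.137, 0.163, -0.004]
ft_force: [0.3, -0.6, -0.6]
grip_width: 1.001
grip_force: 0.0
t13.2 pos [ 0.634  -0.0251  0.1873] yhead -84.1 q [-0.59  0.38  0.76  1.58 -0.27  1.29 -1.26] F [ 0.3 -0.6 -0.6] w 1.001 g 0.0
slide [-0.     0.002  0.001] turn [-0.     0.004 -0.002] |d| 0.001
```

```bash
python3 -m inch '[{"slide":[0,0,0],"angular":[0,0,0],"claw":-1},{"slide":[0,0,0],"angular":[0,0,0],"claw":-1},{"slide":[0,0,0],"angular":[0,0,0],"claw":-1},{"slide":[0,0,0],"angular":[0,0,0],"claw":-1},{"slide":[0,0,0],"angular":[0,0,0],"claw":-1},{"slide":[0,0,0],"angular":[0,0,0],"claw":-1},{"slide":[0,0,0],"angular":[0,0,0],"claw":-1},{"slide":[0,0,0],"angular":[0,0,0],"claw":-1},{"slide":[0,0,0],"angular":[0,0,0],"claw":-1},{"slide":[0,0,0],"angular":[0,0,0],"claw":-1}]' 15 >/dev/null
python3 -m inch '[{"slide":[0,0,0],"angular":[0,0,0],"claw":-1},{"slide":[0,0,0],"angular":[0,0,0],"claw":-1},{"slide":[0,0,0],"angular":[0,0,0],"claw":-1},{"slide":[0,0,0],"angular":[0,0,0],"claw":-1}]'
python3 d.py .634 -.0255 .187 -38
```

```text
time: 14.55
position: [0.6347, -0.0254, 0.1889]
tool_rot: [3.137, 0.162, 0.0]
ft_force: [-0.1, -1.4, 0.0]
grip_width: 0.34
grip_force: 15.0
t14.6 pos [ 0.6347 -0.0254  0.1889] yhead -84.1 q [-0.59  0.38  0.76  1.57 -0.27  1.29 -1.27] F [-0.1 -1.4  0. ] w 0.340 g 15.0
slide [-0.003  0.     0.007] turn [ 1.000e-03 -0.000e+00 -1.536e+00] |d| 0.002
```

```bash
python3 -m inch '[{"slide":[0,0,0],"angular":[0,0,-0.15],"claw":-1},{"slide":[0,0,0],"angular":[0,0,-0.3],"claw":-1},{"slide":[0,0,0],"angular":[0,0,-0.45],"claw":-1},{"slide":[0,0,0],"angular":[0,0,-0.6],"claw":-1},{"slide":[0,0,0],"angular":[0,0,-0.76],"claw":-1}]'
python3 -m inch '[{"slide":[0,0,0],"angular":[0,0,-0.15],"claw":-1},{"slide":[0,0,0],"angular":[0,0,-0.3],"claw":-1},{"slide":[0,0,0],"angular":[0,0,-0.45],"claw":-1},{"slide":[0,0,0],"angular":[0,0,-0.6],"claw":-1},{"slide":[0,0,0],"angular":[0,0,-0.76],"claw":-1},{"slide":[0,0,0],"angular":[0,0,-0.76],"claw":-1},{"slide":[0,0,0],"angular":[0,0,-0.76],"claw":-1},{"slide":[0,0,0],"angular":[0,0,-0.76],"claw":-1}]'
python3 d.py .634 -.0255 .187 -38.4; python3 - <<'E'
from h import *
im=ctrl.get_image("scene");cv2.imwrite("pics/s5.png",cv2.resize(im["color"][130:330,150:400,::-1],None,fx=3,fy=3)[:600,:750])
E
```

```text
time: 15.05
position: [0.6346, -0.0251, 0.1888]
tool_rot: [-3.042, -0.785, 0.0]
ft_force: [-0.6, -0.5, 0.6]
grip_width: 0.342
grip_force: 15.0
time: 15.85
position: [0.6344, -0.0248, 0.1888]
tool_rot: [-2.829, -1.364, 0.001]
ft_force: [-1.9, 0.6, 2.4]
grip_width: 0.344
grip_force: 15.0
t15.8 pos [ 0.6344 -0.0248  0.1888] yhead -38.5 q [-0.49  0.35  0.62  1.57 -0.21  1.29 -0.52] F [-1.9  0.6  2.4] w 0.344 g 15.0
slide [-0.003  0.     0.007] turn [-0.002 -0.    -0.004] |d| 0.002
```

View pics/s5.png

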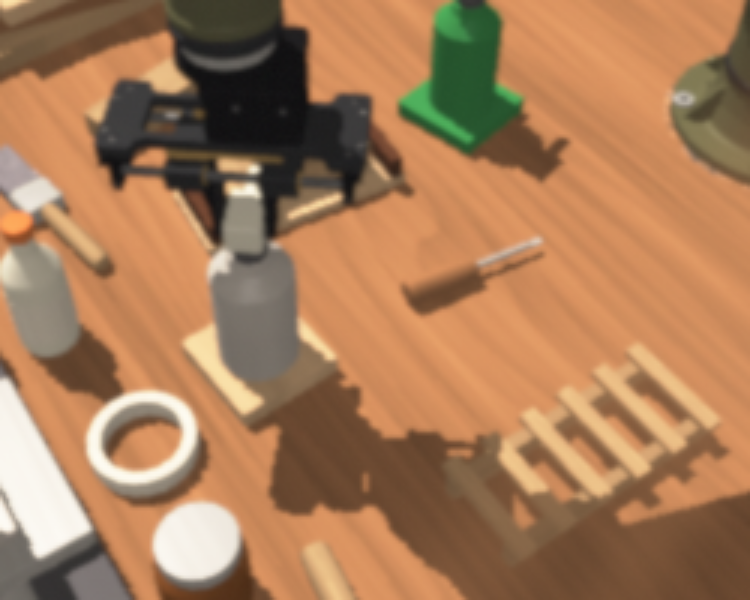

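The scene crop shows the cap at (243,215) turned away from the camera towards the rest, held squarely by the gripper. Now I press it.

```bash
python3 -m inch '[{"slide":[0,0,0],"angular":[0,0,0],"claw":-1},{"slide":[0,0,0],"angular":[0,0,0],"claw":-1},{"slide":[0,0,0.015],"angular":[0,0,0],"claw":-1},{"slide":[0,0,0.03],"angular":[0,0,0],"claw":-1},{"slide":[0,0,0.038],"angular":[0,0,0],"claw":-1},{"slide":[0,0,0.038],"angular":[0,0,0],"claw":-1},{"slide":[0,0,0.038],"angular":[0,0,0],"claw":-1},{"slide":[0,0,0.038],"angular":[0,0,0],"claw":-1}]' 35
python3 d.py .634 -.0255 .187 -38.4
```

```text
time: 16.7
position: [0.6345, -0.0248, 0.1799]
tool_rot: [-2.828, -1.365, -0.0]
ft_force: [-4.9, 1.4, 7.3]
grip_width: 0.34
grip_force: 35.0
t16.7 pos [ 0.6345 -0.0248  0.1799] yhead -38.5 q [-0.49  0.36  0.62  1.58 -0.22  1.27 -0.51] F [-4.9  1.4  7.3] w 0.340 g 35.0
slide [-0.003  0.    -0.029] turn [-0.002 -0.001 -0.002] |d| 0.007
```

```bash
python3 -m inch '[{"slide":[0,0,0.006],"angular":[0,0,0],"claw":-1},{"slide":[0,0,0.006],"angular":[0,0,0],"claw":-1},{"slide":[0,0,0.006],"angular":[0,0,0],"claw":-1}]'
python3 -m inch '[{"slide":[0,0,-0.02],"angular":[0,0,0],"claw":-1},{"slide":[0,0,-0.044],"angular":[0,0,0],"claw":-1},{"slide":[0,0,-0.044],"angular":[0,0,0],"claw":-1},{"slide":[0,0,-0.044],"angular":[0,0,0],"claw":1},{"slide":[0,0,-0.044],"angular":[0,0,0],"claw":1},{"slide":[0,0,-0.044],"angular":[0,0,0],"claw":1},{"slide":[0,0,-0.044],"angular":[0,0,0],"claw":1},{"slide":[0,0,-0.044],"angular":[0,0,0],"claw":1},{"slide":[0,0,-0.044],"angular":[0,0,0],"claw":1},{"slide":[0,0,-0.044],"angular":[0,0,0],"claw":1}]'
python3 -m inch '[{"slide":[0,0,0],"angular":[0,0,0],"claw":1},{"slide":[0,0,-0.1],"angular":[0,0,0],"claw":1},{"slide":[0,0,-0.25],"angular":[0,0,0],"claw":1},{"slide":[0,0,-0.4],"angular":[0,0,0],"claw":1},{"slide":[0,0,-0.4],"angular":[0,0,0],"claw":1},{"slide":[0,0,-0.4],"angular":[0,0,0],"claw":1}]'
python3 w.py pics/w6.png .62 -.037 .07 .18 .21;python3 w.py pics/w6b.png .4985 -.1955 .12 .045 .065; python3 d.py .498 -.197 .25 -95
```

```text
time: 17.0
position: [0.6345, -0.0249, 0.1787]
tool_rot: [-2.828, -1.365, -0.0]
ft_force: [-5.4, 2.0, 9.2]
grip_width: 0.344
grip_force: 35.0
time: 18.0
position: [0.6347, -0.0252, 0.1888]
tool_rot: [2.829, 1.366, 0.0]
ft_force: [-0.9, 0.4, 0.0]
grip_width: 0.896
grip_force: 0.0
time: 18.6
position: [0.6351, -0.0254, 0.2898]
tool_rot: [2.829, 1.365, 0.003]
ft_force: [-0.1, 0.1, -0.3]
grip_width: 0.996
grip_force: 0.0
2806 c [ 0.6252 -0.0376] size [0.075 0.03 ] axis 51.2 z 0.1988
2296 c [ 0.498  -0.1976] size [0.047 0.16 ] axis 172.2 z 0.0552
t18.7 pos [ 0.6341 -0.025   0.2876] yhead -38.5 q [-0.5   0.3   0.64  1.43 -0.18  1.47 -0.54] F [ 1.3  0.6 -0.3] w 0.997 g 0.0
slide [-0.877  0.002  0.151] turn [-0.002  0.003  1.885] |d| 0.223
```

The spout axis measures 51.2°, which points at the blank. The cap went right down at about 9 N and is back at 199 mm. Now back to the blank.

```bash
python3 -m inch '[{"slide":[-0.15,0,0],"angular":[0,0,0.2],"claw":1},{"slide":[-0.35,0,0],"angular":[0,0,0.45],"claw":1},{"slide":[-0.55,0,0],"angular":[0,0,0.7],"claw":1},{"slide":[-0.72,0,0.05],"angular":[0,0,0.94],"claw":1},{"slide":[-0.877,0,0.15],"angular":[0,0,0.94],"claw":1},{"slide":[-0.877,0,0.15],"angular":[0,0,0.94],"claw":1}]' >/dev/null
python3 -m inch '[{"slide":[0,0,0],"angular":[0,0,0.25],"claw":1},{"slide":[0,0,0],"angular":[0,0,0.5],"claw":1},{"slide":[0,0,0],"angular":[0,0,0.75],"claw":1},{"slide":[0,0,0],"angular":[0,0,0.945],"claw":1},{"slide":[0,0,0],"angular":[0,0,0.945],"claw":1},{"slide":[0,0,0],"angular":[0,0,0.945],"claw":1}]'
python3 w.py pics/w7.png .4985 -.1955 .12 .045 .065; python3 d.py .498 -.197 .0375 -95
```

```text
time: 19.9
position: [0.4981, -0.1963, 0.2505]
tool_rot: [-3.139, 0.133, 0.002]
ft_force: [-0.2, 0.5, -0.4]
grip_width: 1.001
grip_force: 0.0
5713 c [ 0.4982 -0.1979] size [0.05  0.159] axis 174.9 z 0.0552
t19.9 pos [ 0.4981 -0.1964  0.2507] yhead -94.9 q [-0.45  0.07  0.83  1.73 -0.05  1.36 -1.27] F [ 0.1 -0.4  0. ] w 0.998 g 0.0
slide [0.001 0.003 0.853] turn [-0.     0.002  0.005] |d| 0.213
```

```bash
python3 -m inch '[{"slide":[0,0.004,0.15],"angular":[0,0,0],"claw":1},{"slide":[0,0.004,0.33],"angular":[0,0,0],"claw":1},{"slide":[0,0.004,0.5],"angular":[0,0,0],"claw":1},{"slide":[0,0.004,0.65],"angular":[0,0,0],"claw":1},{"slide":[0,0.004,0.77],"angular":[0,0,0],"claw":1},{"slide":[0,0.004,0.83],"angular":[0,0,0],"claw":1},{"slide":[0,0.004,0.85],"angular":[0,0,0],"claw":1},{"slide":[0,0.004,0.85],"angular":[0,0,0],"claw":1}]' >/dev/null
python3 d.py .498 -.197 .0375 -95
python3 -m inch '[{"slide":[0,0,0],"angular":[0,0,0],"claw":-1},{"slide":[0,0,0],"angular":[0,0,0],"claw":-1},{"slide":[0,0,0],"angular":[0,0,0],"claw":-1},{"slide":[0,0,0],"angular":[0,0,0],"claw":-1},{"slide":[0,0,0],"angular":[0,0,0],"claw":-1},{"slide":[0,0,0],"angular":[0,0,0],"claw":-1},{"slide":[0,0,0],"angular":[0,0,0],"claw":-1},{"slide":[0,0,0],"angular":[0,0,0],"claw":-1},{"slide":[0,0,0],"angular":[0,0,0],"claw":-1},{"slide":[0,0,0],"angular":[0,0,0],"claw":-1}]' 25 >/dev/null
python3 -m inch '[{"slide":[0,0,0],"angular":[0,0,0],"claw":-1},{"slide":[0,0,0],"angular":[0,0,0],"claw":-1},{"slide":[0,0,0],"angular":[0,0,0],"claw":-1},{"slide":[0,0,0],"angular":[0,0,0],"claw":-1}]'
python3 d.py .46 -.1 .09 -89
```

```text
t20.8 pos [ 0.4985 -0.198   0.0391] yhead -95.0 q [-0.35  0.34  0.78  1.96 -0.29  0.95 -1.09] F [ 0.5 -0.6  0.3] w 1.000 g 0.0
slide [-0.003 -0.004  0.006] turn [ 0. -0.  0.] |d| 0.002
time: 22.15
position: [0.4982, -0.1978, 0.0388]
tool_rot: [-3.138, 0.137, -0.0]
ft_force: [-0.6, -0.1, -1.2]
grip_width: 0.317
grip_force: 25.0
t22.1 pos [ 0.4982 -0.1978  0.0388] yhead -95.0 q [-0.35  0.34  0.78  1.96 -0.29  0.95 -1.09] F [-0.6 -0.1 -1.2] w 0.317 g 25.0
slide [-0.187 -0.376 -0.205] turn [-0.  -0.  -0.2] |d| 0.117
```

```bash
python3 -m inch '[{"slide":[0,0,-0.07],"angular":[0,0,0],"claw":-1},{"slide":[0,0,-0.14],"angular":[0,0,0],"claw":-1},{"slide":[0,0,-0.21],"angular":[0,0,0],"claw":-1},{"slide":[0,0,-0.21],"angular":[0,0,0],"claw":-1},{"slide":[0,0,-0.21],"angular":[0,0,0],"claw":-1}]'
python3 d.py .455 .03 .09 -89; python3 d.py .4605 .211 .09 -89
```

```text
time: 22.65
position: [0.4981, -0.1976, 0.0909]
tool_rot: [-3.138, 0.137, -0.0]
ft_force: [0.1, -0.3, -2.6]
grip_width: 0.317
grip_force: 25.0
t22.6 pos [ 0.4981 -0.1976  0.0909] yhead -95.0 q [-0.39  0.25  0.81  1.93 -0.21  1.05 -1.15] F [ 0.1 -0.3 -2.6] w 0.317 g 25.0
slide [-0.251 -0.892  0.004] turn [-0.001 -0.    -0.2  ] |d| 0.232
t22.6 pos [ 0.4981 -0.1976  0.0909] yhead -95.0 q [-0.39  0.25  0.81  1.93 -0.21  1.05 -1.15] F [ 0.1 -0.3 -2.6] w 0.317 g 25.0
slide [-0.292 -1.615  0.004] turn [-0.001 -0.    -0.2  ] |d| 0.410
```

```bash
python3 -m inch '[{"slide":[-0.08,-0.12,0],"angular":[0,0,0],"claw":-1},{"slide":[-0.16,-0.26,0],"angular":[0,0,0],"claw":-1},{"slide":[-0.22,-0.42,0],"angular":[0,0,-0.05],"claw":-1},{"slide":[-0.25,-0.58,0],"angular":[0,0,-0.1],"claw":-1},{"slide":[-0.25,-0.74,0],"angular":[0,0,-0.15],"claw":-1},{"slide":[-0.25,-0.89,0],"angular":[0,0,-0.2],"claw":-1}]' >/dev/null
python3 d.py .4605 .211 .09 -89
python3 -m inch '[{"slide":[0,-0.15,0],"angular":[0,0,0],"claw":-1},{"slide":[0,-0.3,0],"angular":[0,0,0],"claw":-1},{"slide":[0,-0.45,0],"angular":[0,0,0],"claw":-1},{"slide":[0,-0.6,0],"angular":[0,0,0],"claw":-1},{"slide":[0,-0.7,0],"angular":[0,0,0],"claw":-1},{"slide":[0,-0.7,0],"angular":[0,0,0],"claw":-1},{"slide":[0,-0.7,0],"angular":[0,0,0],"claw":-1}]'
python3 d.py .4605 .211 .047 -89
```

```text
t23.2 pos [0.4541 0.0312 0.0903] yhead -88.9 q [-0.75  0.02  0.64  2.1  -0.02  1.02 -1.66] F [ 0.5  0.6 -1.3] w 0.319 g 25.0
slide [ 0.039 -0.719  0.001] turn [-0.001  0.003  0.003] |d| 0.180
time: 23.95
position: [0.4515, 0.2038, 0.0899]
tool_rot: [3.139, 0.029, -0.003]
ft_force: [-0.4, -0.2, -1.9]
grip_width: 0.316
grip_force: 25.0
t23.9 pos [0.4515 0.2038 0.0899] yhead -88.9 q [-0.93  0.12  0.49  2.01 -0.07  1.03 -1.97] F [-0.4 -0.2 -1.9] w 0.316 g 25.0
slide [ 0.037 -0.028  0.172] turn [0.004 0.004 0.002] |d| 0.044
```

```bash
python3 -m inch '[{"slide":[0.037,-0.028,0],"angular":[0,0,0],"claw":-1},{"slide":[0.037,-0.028,0.05],"angular":[0,0,0],"claw":-1},{"slide":[0.037,-0.028,0.1],"angular":[0,0,0],"claw":-1},{"slide":[0.037,-0.028,0.14],"angular":[0,0,0],"claw":-1},{"slide":[0.037,-0.028,0.155],"angular":[0,0,0],"claw":-1},{"slide":[0.037,-0.028,0.165],"angular":[0,0,0],"claw":-1},{"slide":[0.037,-0.028,0.17],"angular":[0,0,0],"claw":-1},{"slide":[0.037,-0.028,0.17],"angular":[0,0,0],"claw":-1},{"slide":[0.037,-0.028,0.17],"angular":[0,0,0],"claw":-1}]'
python3 d.py .4605 .211 .0468 -89
```

```text
time: 24.85
position: [0.4618, 0.2116, 0.0492]
tool_rot: [-3.141, -0.027, -0.001]
ft_force: [0.2, 0.2, -1.0]
grip_width: 0.323
grip_force: 25.0
t24.9 pos [0.4618 0.2116 0.0492] yhead -89.0 q [-0.92  0.21  0.48  2.02 -0.12  0.94 -1.93] F [ 0.2  0.2 -1. ] w 0.323 g 25.0
slide [-0.005  0.002  0.01 ] turn [-0.001 -0.001 -0.   ] |d| 0.003
```

```bash
python3 -m inch '[{"slide":[0,0,0.005],"angular":[0,0,0],"claw":-1},{"slide":[0,0,0.009],"angular":[0,0,0],"claw":-1},{"slide":[0,0,0.009],"angular":[0,0,0],"claw":-1},{"slide":[0,0,0.009],"angular":[0,0,0],"claw":-1}]'
python3 d.py .4605 .211 .0468 -89
```

```text
time: 25.25
position: [0.4617, 0.2116, 0.0468]
tool_rot: [-3.141, -0.027, -0.001]
ft_force: [-0.1, 0.8, -1.4]
grip_width: 0.318
grip_force: 25.0
t25.2 pos [0.4617 0.2116 0.0468] yhead -89.0 q [-0.92  0.21  0.48  2.02 -0.12  0.94 -1.93] F [-0.1  0.8 -1.4] w 0.318 g 25.0
slide [-0.005  0.002 -0.   ] turn [-0.001 -0.001 -0.   ] |d| 0.001
```

```bash
python3 -m inch '[{"slide":[0,0,0.003],"angular":[0,0,0],"claw":-1},{"slide":[0,0,0.003],"angular":[0,0,0],"claw":-1},{"slide":[0,0,0.003],"angular":[0,0,0],"claw":1},{"slide":[0,0,0.003],"angular":[0,0,0],"claw":1},{"slide":[0,0,0.003],"angular":[0,0,0],"claw":1},{"slide":[0,0,0.003],"angular":[0,0,0],"claw":1},{"slide":[0,0,0.003],"angular":[0,0,0],"claw":1},{"slide":[0,0,0.003],"angular":[0,0,0],"claw":1},{"slide":[0,0,0.003],"angular":[0,0,0],"claw":1},{"slide":[0,0,0.003],"angular":[0,0,0],"claw":1}]' >/dev/null
python3 -m inch '[{"slide":[0,0,0],"angular":[0,0,0],"claw":1},{"slide":[0,0,-0.1],"angular":[0,0,0],"claw":1},{"slide":[0,0,-0.3],"angular":[0,0,0],"claw":1},{"slide":[0,0,-0.5],"angular":[0,0,0],"claw":1},{"slide":[0,0,-0.7],"angular":[0,0,0],"claw":1},{"slide":[0,0,-0.85],"angular":[0,0,0],"claw":1},{"slide":[0,0,-0.85],"angular":[0,0,0],"claw":1},{"slide":[0,0,-0.85],"angular":[0,0,0],"claw":1}]'
python3 w.py pics/w8.png .4605 .211 .12 .052 .072; python3 w.py pics/w8b.png .62 -.037 .07 .18 .21
python3 - <<'E'
from h import *
im=ctrl.get_image("scene");cv2.imwrite("pics/s8.png",im["color"][...,::-1])
E
```

```text
time: 27.05
position: [0.4618, 0.2115, 0.2589]
tool_rot: [-3.14, -0.027, -0.002]
ft_force: [-0.7, 0.0, -0.3]
grip_width: 0.996
grip_force: 0.0
5683 c [0.4621 0.2109] size [0.158 0.05 ] axis 0.9 z 0.0632
0 c [0. 0.] size [0. 0.] axis 0.0 z nan
  return _methods._mean(a, axis=axis, dtype=dtype,
  ret = ret.dtype.type(ret / rcount)
```

View pics/s8.png

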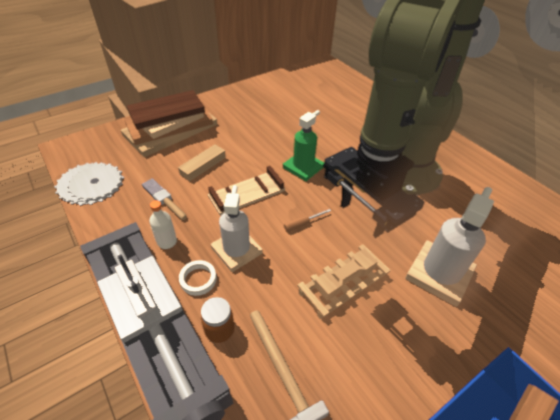

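The scene view shows the blank lying along the middle of the rack at (345,278), and the spout at (233,195) turned to the empty rest. Everything else is where it was.

```bash
python3 -c "
from bench import ctrl
print(ctrl.close_job())"
```

```text
the job is handed in; nothing more can be done
None
```

The job is handed in at about 27 s of the 72 s: the waisted blank was sprayed on the rest with one full press of the cap, and it now lies along the drying rack about 2 mm from its middle; the verdict was not shown.

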